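Clear the instrument case and hold its lid half open

TASK

The nurse at the trolley needs both hands to take instruments out of the steel case, but two glass vials have been left standing on its lid. With the lid still shut, drop both vials into the kidney dish beside the case, letting go low over it because they are glass, then raise the lid to 45 degrees and hold it there: finish while still holding it, because it falls shut if let go. Leave the tape roll and the gauze pack where they lie, and the dish upright.

Things in the scene. Friction and masses are not known exactly. Their poses are not given: they have to be found in the camera images.
- case: stainless instrument case, 206 (its x) x 83 (its y) x 36 mm, with a flat lid and a bar handle on the lid (57 mm high over all); it is fixed to the trolley. Origin: centre of its underside; z up. The lid is hinged along the edge on the -y side, which is to the left as the robot sees it; the free edge of the lid is on the +y side, to the right, facing the dish. The shut lid's top is 36 mm above the origin. Forceps lie inside.
- case_hinge (a point): middle of the lid's hinge line, at (0, -39, 31) mm in the case's frame; the hinge line runs along the case's x axis.
- case_handle (a point): centre of the lid's black bar handle: a round bar 10.4 mm thick, 62 mm long along the case's x, with a foot at either end; its centre line is 16 mm above the lid's top (11 mm free under it), 40 mm from the hinge line towards +y and 21 mm above it when shut. It turns with the lid: fingers on the bar must lean left with the lid by at least half its angle and not reach deep below the bar.
- case_lid (a joint): opening angle of the case's lid, rad: 0 shut, 0.785 is 45 degrees, at most 1.92. The free edge rises and the lid tips to the left as it grows. A light lid (under 0.4 kg) with next to no friction: it falls shut when let go.
- vial_1_center (a point): glass vial with a dark cap, 29 mm in diameter, 74 mm tall (about 40 g), standing on one end of the lid; the point is at its centre, 37 mm above its base; its z axis runs along it.
- vial_2_center (a point): the second vial, the same as the first, standing on the other end of the lid; the point is at its centre, 37 mm above its base; its z axis runs along it.
- vial_1: the first vial; origin at the centre of its underside, z up along it.
- vial_2: the second vial; origin at the centre of its underside, z up along it.
- dish: open stainless kidney dish, 116 (its x) x 224 (its y) x 43 mm high, loose, 0.3 kg, to the right of the case. Origin: centre of its underside; z up. Its inner floor is 6 to 9 mm up, about 85 x 180 mm, below sloping walls.
- tape: roll of white tape lying flat, 69 mm in diameter, 25 mm high, to the left of the case, on its hinge side; origin at the centre of its underside.
- gauze: flat sealed gauze pack, 86 x 59 x 13 mm, to the left of the case, on its hinge side; origin at the centre of its underside.
Not all that is in view belongs to the job. What is shaped like the vial_2 but blue is not meant.

How it is judged:
On the way:
1. both vials lie in the dish, let go and at rest, with the lid still shut (x of vial_1_center in the frame of dish between -0.045 and 0.05 m and y of vial_1_center in the frame of dish between -0.1 and 0.1 m and z of vial_1_center in the frame of dish between 0.012 and 0.06 m and x of vial_2_center in the frame of dish between -0.045 and 0.05 m and y of vial_2_center in the frame of dish between -0.1 and 0.1 m and z of vial_2_center in the frame of dish between 0.012 and 0.06 m and contact force between each of the arm, the fingers and vial_1 below 0.05 N and contact force between each of the arm, the fingers and vial_2 below 0.05 N and linear speed of each of vial_1, vial_2 below 0.05 m/s and value of joint case_lid below 0.15 rad), for 0.2 s.
At the end, for the whole second after the job is handed in: The gripper's fingers are holding the case's lid still at 45 degrees (within 8 degrees either way), and both vials rest in the upright dish, untouched by the robot (x of vial_1_center in the frame of dish between -0.045 and 0.05 m and y of vial_1_center in the frame of dish between -0.1 and 0.1 m and z of vial_1_center in the frame of dish between 0.012 and 0.06 m and x of vial_2_center in the frame of dish between -0.045 and 0.05 m and y of vial_2_center in the frame of dish between -0.1 and 0.1 m and z of vial_2_center in the frame of dish between 0.012 and 0.06 m and linear speed of each of vial_1, vial_2 below 0.05 m/s and contact force between each of the arm, the fingers and vial_1 below 0.05 N and contact force between each of the arm, the fingers and vial_2 below 0.05 N and angle between dish's own z axis and vertical below 0.15 rad and value of joint case_lid between 0.645 and 0.925 rad and velocity of joint case_lid between -0.1 and 0.1 rad/s and contact force between the fingers and case above 0.3 N); the arm keeps its last pose, push and grip.
It fails at once if the lid is raised (over 0.15 rad) while a vial is not yet in the dish (value of joint case_lid above 0.15 rad and not (x of vial_1_center in the frame of dish between -0.045 and 0.05 m and y of vial_1_center in the frame of dish between -0.1 and 0.1 m and z of vial_1_center in the frame of dish between 0.012 and 0.06 m and x of vial_2_center in the frame of dish between -0.045 and 0.05 m and y of vial_2_center in the frame of dish between -0.1 and 0.1 m and z of vial_2_center in the frame of dish between 0.012 and 0.06 m)).
It fails at once if a vial is dropped from high up or thrown (faster than 1.5 m/s) (linear speed of any of vial_1, vial_2 above 1.5 m/s).
It fails at once if the tape roll or the gauze pack is moved by more than 25 mm (distance of any of tape, gauze from where it was at the start of the episode above 0.025 m).
It fails at once if the dish is tipped up (angle between dish's own z axis and vertical above 0.5 rad).
It also fails if it takes over 59 s, if anything falls off the work surface, if the arm or the gripper's body presses on something with over 40 N, if the wrist force passes 120 N, or if a joint passes its speed limit or range.

ROBOT

A 7-joint arm with a two-finger parallel gripper is mounted at the origin on a cart in front of the work surface, level with it; the furniture and walls round the work are solid. World frame = base frame: x ahead of the robot, y to its left, z up, the work surface at z = 0. Lengths are in m, angles in rad, forces in N, time in s.
With the tool pointing down it reaches from about 0.4 to 0.875 m from the base axis. Payload 4.4 kg.
Tool frame: the origin (TCP) lies on the centre line of the jaws, within the pads' length; the fingertips stand ahead of it and the grasp point (between the pads) lies 8 mm behind it (nose_length is the x of the fingertips in the tool frame, in m); x points along the fingers, y is the direction in which the jaws open and shut, and the axes are right-handed (so a half turn about x gives the same grasp; the last joint's range is limited). The gripper opens to 85 mm and grips with 20 to 120 N. Pads are 22 mm wide; open, the fingers measure 114 mm over their backs; the gripper's body (76 mm by 85 mm) begins 54 mm behind the grasp point. The pads swing forward as they close: fully open they stand 13 mm farther back than shut.
Start: joints at [1.197, 0.628, 0.038, 1.517, -0.027, 0.996, -0.02], TCP at [0.197, -0.619, 0.242] pointing down, gripper open.
Joint ranges: [-3.06, 3.06], [-0.37, 2.12], [-1.25, 1.32], [0.18, 2.47], [-1.1, 4.24], [0.23, 1.98], [-2.94, 2.94]. Speed limits (rad/s): [2.57, 2.57, 3.14, 3.14, 3.14, 3.14, 3.14].

INTERFACE

Orientations are given as a unit quaternion [x, y, z, w].
In Python, from rig import * gives the robot as it stands.
- The arm moves only by the tool servo_tool, never from a script. Its argument "targets" is a list of rows, each an object of numbers: "grip": the finger opening in mm, from 0 to 85.4; "dx", "dy", "dz": the shift along the tool's x, y, z in mm; "roll": the turn about the tool's x in degrees. A call has 1 to 20 rows; each row is the pose to reach, as a shift and turn from the pose commanded when the call began, along the tool's axes at that moment; what a row does not reach only later rows make up. A row lasts 1/10 s, in which the tool goes at most 50 mm and 8.59 degrees, less where a joint would pass 70% of its speed; a pose out of reach is approached as far as the arm can. A call with a gripper value outside its range is refused whole. The fingers move at their own pace and stop on an object; "squeeze" is the grip in N (left out, the last holds). Time passes only in rows, so rows that repeat a pose let the fingers close. It gives the time, the measured TCP pose, the force and the opening at its end, in the units of the state.
- get_state(): the state, without advancing time (a new reading comes with each control period).
- snapshot(name): name is "scene" or "top" or "wrist"; returns (picture, depth): 480x640x3 uint8, red, green, blue; 480x640 float32, m along the optical axis (not along the pixel's ray), 0 where there is no reading.
- get_calibration(name): a dict with "mtx" (3x3 intrinsics, pixels), "T" (4x4, takes a point from camera to world coordinates). Camera axes: x right, y up, looking along -z (the intrinsics and any distortion apply to the point x, -y, -z); pixel columns grow to the right and rows downward; lengths in m; the calibration is good to about 2 mm. A picture is of the moment at which its call begins: read the wrist's pose just before it. get_calibration takes no time and is no camera call; for the wrist camera it gives the pose at the moment of the call.
- hand_in(): hands the job in, once; it reports no verdict.
Trained networks look in the newest picture that a camera, given by its name, has taken for a name from the list of things; names that differ only in an ending like _2 or _b are one class to them, and where a whole thing is asked for, a point or a joint stands for the part that bears it (a point fixed in the world has none). Each returns a list of dicts, best first, with "p" (0 to 1); they miss things now and then, are a little off and sometimes report something else, mostly with a low value. They report only what shows in the picture. A call takes as long as a camera call. They do not tell look-alikes from the thing itself.
- find_in(label, camera): "location" ([column, row] as shares, 0 to 1, of the picture: columns of its width, rows of its height, amid what is visible of it).
- masks_of(label, camera): "mask" (480x640 bool, what is visible of it) and "location" ([column, row] as shares, 0 to 1, of the picture: columns of its width, rows of its height, amid what is visible of it).
The state is a dict: "time": time; "joint_pos": joint angles; "qd": joint speeds; "joint_torque": joint torques, N m; "position": TCP position; "ee_rot": TCP orientation; "ft_force": force on the tool from outside, world axes, zero at the start; "wrist_torque": the same for the moment, N m; "grip_width": finger opening in m.
Only numpy, scipy, OpenCV 4.12 (cv2) and the standard library are available. Lean on these libraries where they do the work, as an engineer would, in place of code of your own. Each camera call takes 0.05 s, during which the arm holds its last target. There are 200 camera calls.

## Working session

There is one attempt and no reset: what is moved stays moved. The work goes in short steps, Python scripts to look and compute and a tool call to move; the robot and the scene stay as the last step left them, time stands still between calls to the robot, and variables do not carry over. Pictures are saved under pics/ and viewed, about 8 in all and at most 12, crops included, and the job is handed in when it is done.

Besides the shell and the picture viewer there is one more tool, called as a command line: name --argument value ..., lists and objects as JSON in quotes. servo_tool: Moves the arm, as the interface text tells. Its arguments: {"type":"object","properties":{"targets":{"type":"array","items":{"type":"object","properties":{"grip":{"type":"number"},"dx":{"type":"number"},"dy":{"type":"number"},"dz":{"type":"number"},"roll":{"type":"number"}}}},"squeeze":{"type":"number"}},"required":["targets"]}

```bash
mkdir -p pics; ls
cat > h.py <<'E'
from rig import *
import numpy as np, cv2
from scipy.spatial.transform import Rotation as R
def pts(name,depth,mask=None):
    c=get_calibration(name);K=c["mtx"];T=np.array(c["T"])
    v,u=np.nonzero((depth>0)&(mask if mask is not None else True))
    d=depth[v,u]; K=np.array(K)
    p=np.stack([(u-K[0,2])/K[0,0]*d,-(v-K[1,2])/K[1,1]*d,-d],1)
    return p@T[:3,:3].T+T[:3,3],u,v
E
python3 - <<'E'
from h import *
s=get_state();print(s)
ims=[]
for n in("scene","top"):
    p,d=snapshot(n);ims.append(p)
    c=get_calibration(n);print(n,c,(d>0).mean())
    for l in("vial_1","dish","case","case_handle","tape","gauze"):
        for r in masks_of(l,n):
            P,u,v=pts(n,d,r["mask"])
            if len(P): print(l,round(r["p"],2),np.round(np.array(r["location"])*[640,480]),"med",np.round(np.median(P,0),3),"lo",np.round(np.percentile(P,3,0),3),"hi",np.round(np.percentile(P,97,0),3))
for n,i in zip("st",ims): cv2.imwrite(f"pics/{n}0.png",i[:,:,::-1])
E
```

```text
pics
{'time': 0.0, 'joint_pos': array([ 1.19719107,  0.6293867 ,  0.0384168 ,  1.51838867, -0.02699063,
        0.99629737, -0.02002309]), 'qd': array([-0.00094539, -0.0006408 , -0.00045255, -0.00221452, -0.00022604,
        0.00123693,  0.00177329]), 'joint_torque': array([-2.58227556e-04, -5.63399827e+01,  1.22619711e+00, -1.93445742e+01,
        1.10707461e-02,  1.06351831e-02, -2.65131609e-05]), 'position': array([ 0.19677979, -0.61884788,  0.24135571]), 'ee_rot': array([-0.69863465, -0.10908162,  0.69886252, -0.10771258]), 'ft_force': array([ 0.04438834, -0.38709511,  0.32947896]), 'wrist_torque': array([0.00228051, 0.02757303, 0.02101793]), 'grip_width': 0.08510168008352245}
scene {'mtx': array([[590.13463407,   0.        , 318.40653271],
       [  0.        , 590.13463407, 235.15053249],
       [  0.        ,   0.        ,   1.        ]]), 'T': array([[ 0.76923306,  0.45820514, -0.44534093,  0.15265106],
       [-0.63891412,  0.54249488, -0.54542465, -0.36329508],
       [-0.00832121,  0.70409328,  0.71005873,  0.71714984],
       [ 0.        ,  0.        ,  0.        ,  1.   
[... 1827 characters left out ...]
1] lo [0.437 0.162 0.053] hi [0.462 0.186 0.114]
dish 0.41 [298. 210.] med [0.594 0.177 0.111] lo [0.583 0.165 0.039] hi [0.609 0.19  0.114]
case 0.84 [305. 259.] med [0.525 0.165 0.037] lo [0.432 0.132 0.034] hi [0.624 0.208 0.057]
case 0.35 [296. 307.] med [0.451 0.174 0.111] lo [0.439 0.162 0.068] hi [0.462 0.186 0.114]
case_handle 0.56 [303. 260.] med [0.525 0.165 0.037] lo [0.431 0.132 0.034] hi [0.625 0.207 0.057]
tape 0.61 [242. 214.] med [0.588 0.254 0.026] lo [0.557 0.223 0.002] hi [0.62  0.286 0.029]
tape 0.42 [296. 212.] med [0.593 0.177 0.111] lo [0.583 0.165 0.059] hi [0.608 0.19  0.114]
gauze 0.82 [250. 299.] med [0.465 0.253 0.013] lo [0.425 0.226 0.009] hi [0.505 0.281 0.017]
```

View pictures.

View pics/t0.png

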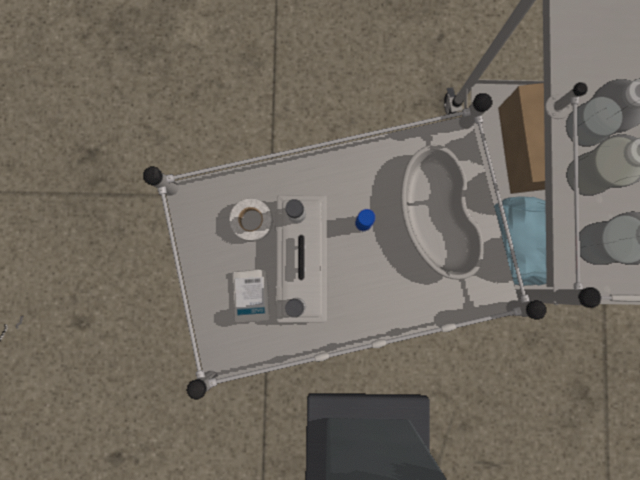

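View pics/s0.png

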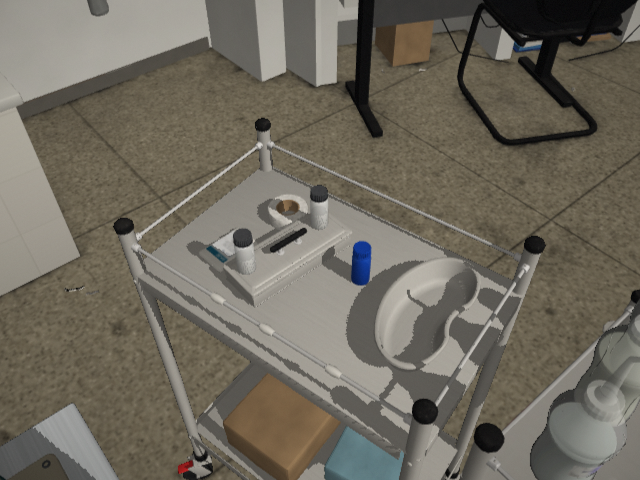

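Run:
```python
from h import *
print(R.from_quat(get_state()["ee_rot"]).as_matrix().round(3))
p,d=snapshot("top");P,u,v=pts("top",d)
def box(n,m):
    q=P[m];r=cv2.minAreaRect((q[:,:2]*1000).astype(np.float32));print(n,m.sum(),np.round(r[0],1),np.round(r[1],1),round(r[2],1),"med",q.mean(0).round(4))
x,y,z=P.T
lid=(abs(z-.036)<.004)&(y>.11)&(y<.225)&(x>.4)&(x<.65)
box("lid",lid)
box("bar",(z>.046)&(z<.062)&(abs(x-.525)<.045)&(abs(y-.17)<.03))
for cx,cy in((.451,.174),(.594,.177)):
    box("vialtop",(z>.107)&(np.hypot(x-cx,y-cy)<.03))
dm=(y<.02)&(y>-.15)&(x>.45)&(x<.75)
box("dish rim",dm&(z>.03))
box("dish floor",dm&(z>.003)&(z<.012))
```

```text
[[ 0.     0.303 -0.953]
 [-0.    -0.953 -0.303]
 [-1.     0.    -0.   ]]
lid 5172 [527.3 171.4] [205.4  82. ] 1.1 med [0.526  0.1688 0.0369]
bar 306 [527.5 169.8] [69.5  9.7] 1.2 med [0.5274 0.1697 0.0571]
vialtop 265 [450.1 175.6] [25.4 26.1] 64.9 med [0.45   0.1756 0.1116]
vialtop 257 [597.4 179.1] [25.5 27. ] 61.4 med [0.5972 0.1788 0.1117]
dish rim 2816 [626.2 -64.2] [259.7 153.9] 13.1 med [ 0.6228 -0.0665  0.0463]
dish floor 5002 [600. -65.] [170.  299.9] 90.0 med [ 0.6019 -0.0577  0.0048]
```

Top view: vial caps at (294,210) and (294,308), the bar at (301,257), a blue decoy at (366,220) and the dish at about (440,212) with its concave side to the right. The trolley has rails and corner posts, so next I need the rail height and the dish floor.

Run:
```python
from h import *
import rig
print("nose",getattr(rig,"nose_length",None),[n for n in dir(rig) if not n.startswith("_")])
for n in("top","scene"):
    p,d=snapshot(n);P,u,v=pts(n,d)
    r=max(masks_of("dish",n),key=lambda a:a["mask"].sum() if a["p"]>.5 else 0)
    Q,_,_=pts(n,d,r["mask"]);f=Q[(Q[:,2]>.0045)&(Q[:,2]<.011)];rim=Q[Q[:,2]>.036]
    for nm,q in(("floor",f),("rim",rim)):
        b=cv2.minAreaRect((q[:,:2]*1000).astype(np.float32));print(n,nm,len(q),np.round(b[0]),np.round(b[1]),round(b[2],1),q.mean(0).round(3))
    if n=="top":
        for cx in np.arange(.52,.71,.02):
            s=f[abs(f[:,0]-cx)<.005]
            if len(s):print("x",round(cx,2),"floor y",s[:,1].min().round(3),s[:,1].max().round(3),"z",np.median(s[:,2]).round(4))
    x,y,z=P.T
    # obstacles: heights in region around
    for x0 in np.arange(.3,.85,.05):
        print(n,round(x0,2),[round(float(z[(abs(x-x0-.025)<.025)&(abs(y-y0-.025)<.025)].max(initial=-1)),2) for y0 in np.arange(-.45,.4,.05)])
```

```text
nose 0.011 ['Unreachable', 'find_in', 'get_calibration', 'get_state', 'hand_in', 'masks_of', 'nose_length', 'snapshot']
top floor 1845 [595. -49.] [206.  97.] 15.0 [ 0.605 -0.056  0.006]
top rim 1932 [603. -50.] [223. 115.] 15.8 [ 0.605 -0.056  0.043]
x 0.52 floor y -0.1 -0.051 z 0.0062
x 0.54 floor y -0.109 -0.034 z 0.0056
x 0.56 floor y -0.108 -0.022 z 0.0055
x 0.58 floor y -0.102 -0.003 z 0.0056
x 0.6 floor y -0.087 -0.009 z 0.0058
x 0.62 floor y -0.079 -0.005 z 0.0057
x 0.64 floor y -0.079 -0.005 z 0.0059
x 0.66 floor y -0.082 -0.008 z 0.0054
x 0.68 floor y -0.076 -0.013 z 0.0056
x 0.7 floor y -0.056 -0.032 z 0.0083
top 0.3 [-0.79, -0.79, -0.79, -0.79, -0.79, -0.79, -0.79, -0.79, -0.79, -1.0, -1.0, -1.0, 0.0, 0.07, 0.07, 0.11, -1.0]
top 0.35 [-0.79, -0.79, -0.79, -0.79, -0.79, -1.0, -1.0, -1.0, -0.0, 0.07, 0.07, 0.07, 0.07, 0.07, 0.01, 0.07, -1.0]
top 0.4 [-0.79, -1.0, -1.0, -1.0, -1.0, 0.11, 0.07, 0.07, 0.07, 0.07, 0.06, 0.04, 0.11, 0.04, 0.02, 0.07, 0.0]
top 0.45 [-0.48, 0.03, 0.09, 0.13, 0.13, 0.11, 0.01, 0.05, 0.01, 0.01, 0.01, 0.04, 0.11, 0.04, 0.02, 0.07, 0.07]
top 0.5 [-0.
[... 1438 characters left out ...]
 0.04, 0.01, 0.0, 0.07]
scene 0.55 [-1.0, 0.14, 0.27, 0.19, 0.02, 0.07, 0.07, 0.04, 0.05, 0.05, 0.08, 0.04, 0.11, 0.04, 0.03, 0.0, 0.07]
scene 0.6 [-1.0, 0.02, 0.16, 0.16, 0.02, 0.0, 0.07, 0.04, 0.04, 0.05, 0.08, 0.04, 0.11, 0.04, 0.03, 0.0, 0.11]
scene 0.65 [-1.0, 0.02, 0.17, 0.19, 0.02, -1.0, 0.07, 0.05, 0.04, 0.04, 0.0, 0.0, 0.07, 0.07, 0.07, 0.07, 0.11]
scene 0.7 [-1.0, -1.0, 0.02, 0.14, 0.02, -1.0, 0.07, 0.07, 0.07, 0.07, 0.07, 0.07, 0.07, -0.0, -1.0, -1.0, -1.0]
scene 0.75 [-1.0, -1.0, -1.0, 0.13, 0.11, -1.0, 0.11, 0.11, 0.07, -0.0, -1.0, -1.0, -1.0, -1.0, -1.0, -1.0, -1.0]
scene 0.8 [-1.0, -1.0, -1.0, -1.0, 0.02, -1.0, -0.8, -0.79, -1.0, -1.0, -1.0, -1.0, -1.0, -1.0, -1.0, -1.0, -1.0]
```

servo_tool --targets '[{"dx": -9,"dy": -34,"dz": -32,"roll": -8,"grip": 60},{"dx": -9,"dy": -68,"dz": -64,"roll": -16,"grip": 60},{"dx": -9,"dy": -103,"dz": -97,"roll": -24,"grip": 60},{"dx": -9,"dy": -137,"dz": -129,"roll": -32,"grip": 60},{"dx": -9,"dy": -171,"dz": -161,"roll": -40,"grip": 60},{"dx": -9,"dy": -205,"dz": -193,"roll": -48,"grip": 60},{"dx": -9,"dy": -240,"dz": -226,"roll": -56,"grip": 60},{"dx": -9,"dy": -274,"dz": -258,"roll": -64,"grip": 60},{"dx": 0,"dy": -315,"dz": -280,"roll": -72.3,"grip": 60},{"dx": 0,"dy": -355,"dz": -303,"roll": -72.3,"grip": 60},{"dx": 0,"dy": -396,"dz": -325,"roll": -72.3,"grip": 60},{"dx": 10,"dy": -436,"dz": -348,"roll": -72.3,"grip": 60},{"dx": 20,"dy": -477,"dz": -370,"roll": -72.3,"grip": 60},{"dx": 20,"dy": -518,"dz": -392,"roll": -72.3,"grip": 60},{"dx": 30,"dy": -558,"dz": -415,"roll": -72.3,"grip": 60},{"dx": 41,"dy": -599,"dz": -437,"roll": -72.3,"grip": 60},{"dx": 41,"dy": -640,"dz": -460,"roll": -72.3,"grip": 60},{"dx": 41,"dy": -680,"dz": -482,"roll": -72.3,"grip": 60},{"dx": 41,"dy": -680,"dz": -482,"roll": -72.3,"grip": 60},{"dx": 41,"dy": -680,"dz": -482,"roll": -72.3,"grip": 60}]'

```text
time: 2.95
position: [0.4501, 0.1757, 0.2013]
ee_rot: [0.5, 0.5, -0.5, 0.5]
ft_force: [0.2, 0.1, 0.1]
grip_width: 0.0601
```

Run:
```python
from h import *
p,d=snapshot("wrist");P,u,v=pts("wrist",d);x,y,z=P.T
cv2.imwrite("pics/w1.png",p[:,:,::-1])
for cx,cy in((.451,.174),(.594,.177)):
    m=(z>.1)&(z<.12)&(np.hypot(x-cx,y-cy)<.03)
    if m.sum()>20: print(m.sum(),cv2.minEnclosingCircle((P[m][:,:2]*1000).astype(np.float32)),P[m].mean(0),P[m].max(0))
m=(z>.046)&(z<.064)&(abs(x-.525)<.045)&(abs(y-.17)<.03)
if m.sum()>20:print(cv2.minAreaRect((P[m][:,:2]*1000).astype(np.float32)),np.percentile(z[m],90))
```

```text
1742 ((448.22821044921875, 175.1551971435547), 13.765901565551758) [0.44822763 0.17633835 0.10979688] [0.46180748 0.18868303 0.11225121]
2062 ((595.988037109375, 178.36032104492188), 14.507528305053711) [0.59360724 0.17912974 0.10906034] [0.60959833 0.1918877  0.11226989]
((525.5391235351562, 169.2081756591797), (71.40005493164062, 10.356097221374512), 1.1379289627075195) 0.05756550718107135
```

View pics/w1.png

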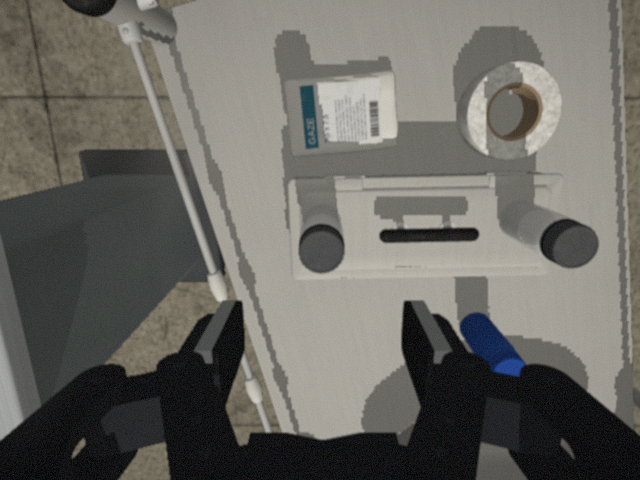

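The wrist view confirms both vials, at (322,250) and (570,243), and the bar at (430,234). I'll take vial 1 first.

servo_tool --squeeze 25 --targets '[{"dx": 40,"dy": -1,"dz": 0,"grip": 60},{"dx": 80,"dy": -1,"dz": 0,"grip": 60},{"dx": 110,"dy": -1,"dz": 0,"grip": 60},{"dx": 121,"dy": -1,"dz": 0,"grip": 60},{"dx": 121,"dy": -1,"dz": 0,"grip": 60},{"dx": 121,"dy": -1,"dz": 0,"grip": 20},{"dx": 121,"dy": -1,"dz": 0,"grip": 20},{"dx": 121,"dy": -1,"dz": 0,"grip": 20},{"dx": 121,"dy": -1,"dz": 0,"grip": 20},{"dx": 121,"dy": -1,"dz": 0,"grip": 20},{"dx": 121,"dy": -1,"dz": 0,"grip": 20},{"dx": 100,"dy": -1,"dz": 0,"grip": 20},{"dx": 70,"dy": -1,"dz": 0,"grip": 20},{"dx": 30,"dy": -1,"dz": 0,"grip": 20},{"dx": 30,"dy": -1,"dz": 0,"grip": 20}]'

```text
$.targets[0]: bad value
```

servo_tool --squeeze 25 --targets '[{"dx": 40,"dy": -1,"dz": 0,"roll": 0,"grip": 60},{"dx": 80,"dy": -1,"dz": 0,"roll": 0,"grip": 60},{"dx": 110,"dy": -1,"dz": 0,"roll": 0,"grip": 60},{"dx": 121,"dy": -1,"dz": 0,"roll": 0,"grip": 60},{"dx": 121,"dy": -1,"dz": 0,"roll": 0,"grip": 60},{"dx": 121,"dy": -1,"dz": 0,"roll": 0,"grip": 20},{"dx": 121,"dy": -1,"dz": 0,"roll": 0,"grip": 20},{"dx": 121,"dy": -1,"dz": 0,"roll": 0,"grip": 20},{"dx": 121,"dy": -1,"dz": 0,"roll": 0,"grip": 20},{"dx": 121,"dy": -1,"dz": 0,"roll": 0,"grip": 20},{"dx": 121,"dy": -1,"dz": 0,"roll": 0,"grip": 20},{"dx": 100,"dy": -1,"dz": 0,"roll": 0,"grip": 20},{"dx": 70,"dy": -1,"dz": 0,"roll": 0,"grip": 20},{"dx": 30,"dy": -1,"dz": 0,"roll": 0,"grip": 20},{"dx": 30,"dy": -1,"dz": 0,"roll": 0,"grip": 20}]'

```text
time: 4.5
position: [0.452, 0.1762, 0.1757]
ee_rot: [0.503, 0.498, -0.497, 0.501]
ft_force: [1.1, 0.5, -0.6]
grip_width: 0.028
```

servo_tool --targets '[{"dx": 0,"dy": 16,"dz": 34,"roll": 0,"grip": 20},{"dx": 0,"dy": 32,"dz": 69,"roll": 0,"grip": 20},{"dx": 0,"dy": 48,"dz": 103,"roll": 0,"grip": 20},{"dx": 0,"dy": 64,"dz": 138,"roll": 0,"grip": 20},{"dx": 0,"dy": 80,"dz": 172,"roll": 0,"grip": 20},{"dx": 0,"dy": 96,"dz": 207,"roll": 0,"grip": 20},{"dx": 0,"dy": 111,"dz": 241,"roll": 0,"grip": 20},{"dx": 0,"dy": 111,"dz": 241,"roll": 0,"grip": 20},{"dx": 30,"dy": 111,"dz": 241,"roll": 0,"grip": 20},{"dx": 60,"dy": 111,"dz": 241,"roll": 0,"grip": 20},{"dx": 85,"dy": 111,"dz": 241,"roll": 0,"grip": 20},{"dx": 100,"dy": 111,"dz": 241,"roll": 0,"grip": 20},{"dx": 108,"dy": 111,"dz": 241,"roll": 0,"grip": 20},{"dx": 112,"dy": 111,"dz": 241,"roll": 0,"grip": 20},{"dx": 112,"dy": 111,"dz": 241,"roll": 0,"grip": 20},{"dx": 112,"dy": 111,"dz": 241,"roll": 0,"grip": 20}]'

```text
time: 6.1
position: [0.5606, -0.0664, 0.0601]
ee_rot: [0.501, 0.499, -0.5, 0.5]
ft_force: [0.8, -0.3, -0.1]
grip_width: 0.0281
```

Run:
```python
from h import *
p,d=snapshot("scene");cv2.imwrite("pics/s2.png",cv2.resize(p[180:420,280:600,::-1],None,fx=2,fy=2))
```

```text
(no output)
```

View pics/s2.png

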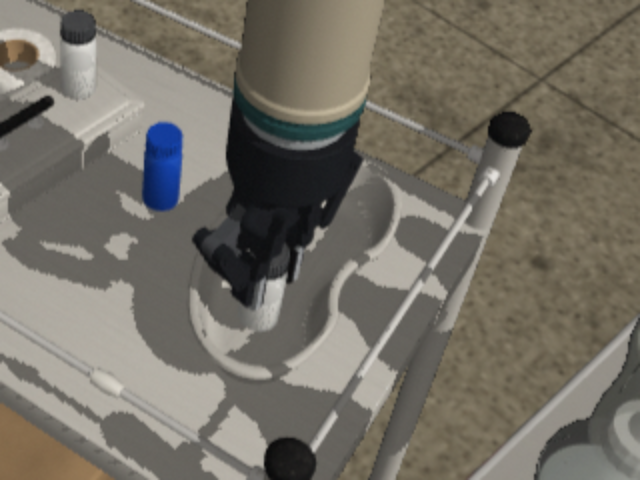

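The vial, at (265,300) in the crop, hangs just above the dish floor. I'll lower it slightly and let go.

servo_tool --targets '[{"dx": 3,"dy": 0,"dz": 0,"roll": 0,"grip": 20},{"dx": 6,"dy": 0,"dz": 0,"roll": 0,"grip": 20},{"dx": 6,"dy": 0,"dz": 0,"roll": 0,"grip": 20},{"dx": 6,"dy": 0,"dz": 0,"roll": 0,"grip": 35},{"dx": 6,"dy": 0,"dz": 0,"roll": 0,"grip": 50},{"dx": 6,"dy": 0,"dz": 0,"roll": 0,"grip": 55},{"dx": 6,"dy": 0,"dz": 0,"roll": 0,"grip": 55},{"dx": -20,"dy": 0,"dz": 0,"roll": 0,"grip": 55},{"dx": -60,"dy": 0,"dz": 0,"roll": 0,"grip": 60},{"dx": -100,"dy": 0,"dz": 0,"roll": 0,"grip": 60},{"dx": -140,"dy": 0,"dz": 0,"roll": 0,"grip": 60},{"dx": -140,"dy": 6,"dz": -40,"roll": 0,"grip": 60},{"dx": -140,"dy": 12,"dz": -80,"roll": 0,"grip": 60},{"dx": -140,"dy": 18,"dz": -120,"roll": 0,"grip": 60},{"dx": -140,"dy": 24,"dz": -160,"roll": 0,"grip": 60},{"dx": -140,"dy": 30,"dz": -200,"roll": 0,"grip": 60},{"dx": -140,"dy": 36,"dz": -244,"roll": 0,"grip": 60},{"dx": -140,"dy": 36,"dz": -244,"roll": 0,"grip": 60}]'

```text
time: 7.95
position: [0.5954, 0.1871, 0.1998]
ee_rot: [0.5, 0.504, -0.496, 0.501]
ft_force: [-1.1, 0.5, 0.1]
grip_width: 0.06
```

Run:
```python
from h import *
print(get_state()["position"])
for n in("top","scene"):
    p,d=snapshot(n)
    for r in masks_of("vial_1",n):
        P,_,_=pts(n,d,r["mask"]);print(n,round(r["p"],2),np.median(P,0).round(3),np.percentile(P,3,0).round(3),np.percentile(P,97,0).round(3))
cv2.imwrite("pics/s3.png",cv2.resize(p[150:420,240:600,::-1],None,fx=2,fy=2))
p,d=snapshot("wrist");P,u,v=pts("wrist",d);x,y,z=P.T
m=(z>.104)&(z<.118)&(np.hypot(x-.595,y-.178)<.03);print(m.sum(),cv2.minEnclosingCircle((P[m][:,:2]*1000).astype(np.float32)))
```

```text
[0.59542758 0.18707403 0.19983164]
top 0.66 [ 0.569 -0.072  0.08 ] [ 0.561 -0.078  0.077] [ 0.575 -0.064  0.082]
scene 0.96 [0.59  0.17  0.085] [0.582 0.164 0.04 ] [0.606 0.188 0.112]
scene 0.96 [0.582 0.061 0.049] [0.575 0.054 0.004] [0.598 0.077 0.075]
scene 0.66 [ 0.551 -0.072  0.058] [ 0.545 -0.081  0.011] [ 0.57  -0.058  0.08 ]
1718 ((596.20166015625, 179.84707641601562), 13.860703468322754)
```

View pics/s3.png

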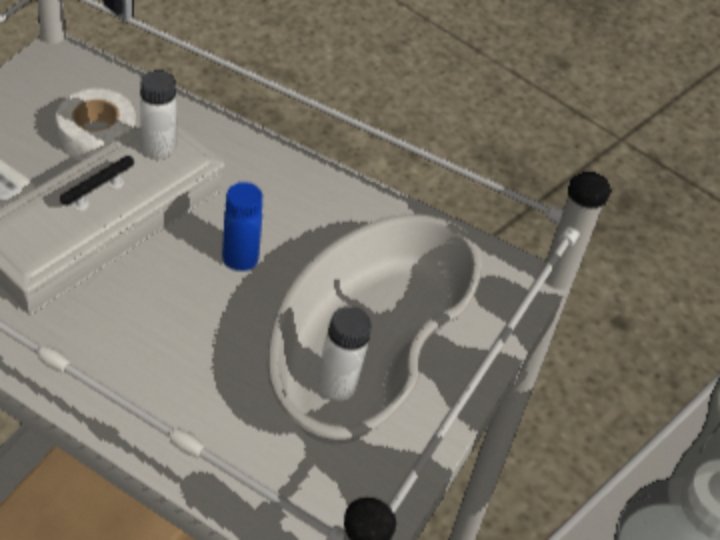

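Vial 1 stands in the dish at (345,355) in the crop. Now vial 2.

servo_tool --targets '[{"dx": 0,"dy": 0,"dz": 0,"roll": 0,"grip": 60},{"dx": 40,"dy": 0,"dz": 0,"roll": 0,"grip": 60},{"dx": 80,"dy": 0,"dz": 0,"roll": 0,"grip": 60},{"dx": 110,"dy": 0,"dz": 0,"roll": 0,"grip": 60},{"dx": 119,"dy": 0,"dz": 0,"roll": 0,"grip": 60},{"dx": 119,"dy": 0,"dz": 0,"roll": 0,"grip": 60},{"dx": 119,"dy": 0,"dz": 0,"roll": 0,"grip": 20},{"dx": 119,"dy": 0,"dz": 0,"roll": 0,"grip": 20},{"dx": 119,"dy": 0,"dz": 0,"roll": 0,"grip": 20},{"dx": 119,"dy": 0,"dz": 0,"roll": 0,"grip": 20},{"dx": 119,"dy": 0,"dz": 0,"roll": 0,"grip": 20},{"dx": 119,"dy": 0,"dz": 0,"roll": 0,"grip": 20},{"dx": 90,"dy": 0,"dz": 0,"roll": 0,"grip": 20},{"dx": 60,"dy": 0,"dz": 0,"roll": 0,"grip": 20},{"dx": 28,"dy": 0,"dz": 0,"roll": 0,"grip": 20},{"dx": 28,"dy": 0,"dz": 0,"roll": 0,"grip": 20},{"dx": 28,"dy": 0,"dz": 0,"roll": 0,"grip": 20}]'

```text
time: 9.9
position: [0.5966, 0.1774, 0.1723]
ee_rot: [0.501, 0.499, -0.5, 0.5]
ft_force: [-0.1, -0.5, -1.6]
grip_width: 0.028
```

servo_tool --targets '[{"dx": 0,"dy": 9,"dz": 36,"roll": 0,"grip": 20},{"dx": 0,"dy": 18,"dz": 72,"roll": 0,"grip": 20},{"dx": 0,"dy": 27,"dz": 108,"roll": 0,"grip": 20},{"dx": 0,"dy": 36,"dz": 144,"roll": 0,"grip": 20},{"dx": 0,"dy": 45,"dz": 180,"roll": 0,"grip": 20},{"dx": 0,"dy": 54,"dz": 216,"roll": 0,"grip": 20},{"dx": 0,"dy": 54,"dz": 216,"roll": 0,"grip": 20},{"dx": 0,"dy": 54,"dz": 216,"roll": 0,"grip": 20},{"dx": 30,"dy": 54,"dz": 216,"roll": 0,"grip": 20},{"dx": 60,"dy": 54,"dz": 216,"roll": 0,"grip": 20},{"dx": 85,"dy": 54,"dz": 216,"roll": 0,"grip": 20},{"dx": 100,"dy": 54,"dz": 216,"roll": 0,"grip": 20},{"dx": 108,"dy": 54,"dz": 216,"roll": 0,"grip": 20},{"dx": 112,"dy": 54,"dz": 216,"roll": 0,"grip": 20},{"dx": 115,"dy": 54,"dz": 216,"roll": 0,"grip": 20},{"dx": 115,"dy": 54,"dz": 216,"roll": 0,"grip": 20},{"dx": 115,"dy": 54,"dz": 216,"roll": 0,"grip": 20}]'

```text
time: 11.6
position: [0.6507, -0.0387, 0.0572]
ee_rot: [0.501, 0.499, -0.5, 0.5]
ft_force: [-0.5, -0.2, -0.8]
grip_width: 0.0283
```

servo_tool --targets '[{"dx": 3,"dy": 0,"dz": 0,"roll": 0,"grip": 20},{"dx": 3,"dy": 0,"dz": 0,"roll": 0,"grip": 20},{"dx": 3,"dy": 0,"dz": 0,"roll": 0,"grip": 35},{"dx": 3,"dy": 0,"dz": 0,"roll": 0,"grip": 50},{"dx": 3,"dy": 0,"dz": 0,"roll": 0,"grip": 55},{"dx": 3,"dy": 0,"dz": 0,"roll": 0,"grip": 55},{"dx": -20,"dy": 0,"dz": 0,"roll": 0,"grip": 55},{"dx": -60,"dy": 0,"dz": 0,"roll": 0,"grip": 60},{"dx": -100,"dy": 0,"dz": 0,"roll": 0,"grip": 70},{"dx": -134,"dy": 0,"dz": 0,"roll": 0,"grip": 80},{"dx": -134,"dy": -20,"dz": -34,"roll": -1,"grip": 80},{"dx": -134,"dy": -41,"dz": -69,"roll": -1,"grip": 80},{"dx": -134,"dy": -62,"dz": -103,"roll": -1,"grip": 80},{"dx": -134,"dy": -82,"dz": -138,"roll": -1,"grip": 80},{"dx": -134,"dy": -103,"dz": -172,"roll": -1,"grip": 80},{"dx": -134,"dy": -123,"dz": -207,"roll": -1,"grip": 80},{"dx": -134,"dy": -123,"dz": -207,"roll": -1,"grip": 80},{"dx": -134,"dy": -123,"dz": -207,"roll": -1,"grip": 80},{"dx": -134,"dy": -123,"dz": -207,"roll": -1,"grip": 80}]'

```text
time: 13.5
position: [0.528, 0.1673, 0.1903]
ee_rot: [0.496, 0.503, -0.496, 0.504]
ft_force: [0.1, -0.3, -0.7]
grip_width: 0.0802
```

Run:
```python
from h import *
print(get_state()["position"],get_state()["grip_width"])
p,d=snapshot("scene")
for r in masks_of("vial_1","scene"):
    P,_,_=pts("scene",d,r["mask"]);print(round(r["p"],2),np.median(P,0).round(3),np.percentile(P,3,0).round(3),np.percentile(P,97,0).round(3))
q,d=snapshot("wrist");P,u,v=pts("wrist",d);x,y,z=P.T
m=(z>.046)&(z<.064)&(abs(x-.525)<.045)&(abs(y-.17)<.03)
print(cv2.minAreaRect((P[m][:,:2]*1000).astype(np.float32)),np.percentile(z[m],90),P[m].mean(0))
cv2.imwrite("pics/s4.png",np.hstack([cv2.resize(p[150:420,240:600],(400,300)),cv2.resize(q,(400,300))])[:,:,::-1])
```

```text
[0.52795143 0.16730739 0.1903127 ] 0.08016557322992231
0.95 [0.583 0.062 0.046] [ 0.575  0.054 -0.001] [0.643 0.118 0.075]
0.75 [ 0.638 -0.045  0.057] [ 0.632 -0.055  0.01 ] [ 0.659 -0.027  0.081]
0.65 [ 0.552 -0.072  0.056] [ 0.545 -0.081  0.003] [ 0.58  -0.055  0.08 ]
((526.3214111328125, 171.38082885742188), (71.15949249267578, 10.605960845947266), 1.7605384588241577) 0.05769978211495688 [0.52656331 0.17214472 0.05608977]
```

View pics/s4.png

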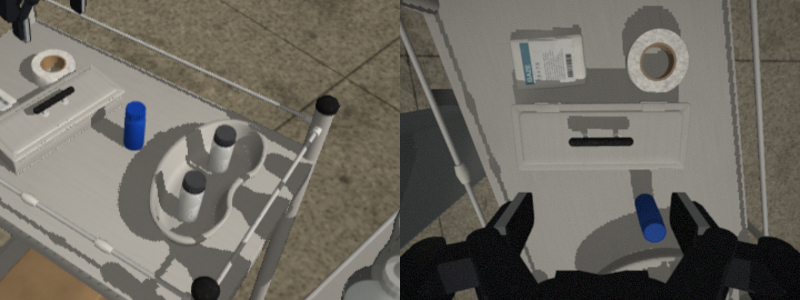

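Both vials stand in the dish and the lid is clear. I'll grip the bar end to end with the jaws along its length, so it can pivot between the pads without tilting the tool.

servo_tool --squeeze 40 --targets '[{"dx": 0,"dy": -0.5,"dz": 0,"roll": 0,"grip": 82},{"dx": 40,"dy": -0.5,"dz": 0,"roll": 0,"grip": 82},{"dx": 80,"dy": -0.5,"dz": 0,"roll": 0,"grip": 82},{"dx": 110,"dy": -0.5,"dz": 0,"roll": 0,"grip": 82},{"dx": 128,"dy": -0.5,"dz": 0,"roll": 0,"grip": 82},{"dx": 136,"dy": -0.5,"dz": 0,"roll": 0,"grip": 82},{"dx": 140,"dy": -0.5,"dz": 0,"roll": 0,"grip": 82},{"dx": 140,"dy": -0.5,"dz": 0,"roll": 0,"grip": 82}]'

```text
time: 14.45
position: [0.5272, 0.1685, 0.0506]
ee_rot: [0.496, 0.504, -0.496, 0.504]
ft_force: [-0.7, 0.3, 0.4]
grip_width: 0.0821
```

servo_tool --targets '[{"dx": 0,"dy": 0,"dz": 0,"roll": 0,"grip": 72},{"dx": 0,"dy": 0,"dz": 0,"roll": 0,"grip": 64},{"dx": 0,"dy": 0,"dz": 0,"roll": 0,"grip": 50},{"dx": 0,"dy": 0,"dz": 0,"roll": 0,"grip": 50},{"dx": 0,"dy": 0,"dz": 0,"roll": 0,"grip": 50}]'

```text
time: 14.95
position: [0.5272, 0.1687, 0.0518]
ee_rot: [0.496, 0.504, -0.496, 0.504]
ft_force: [-1.2, -0.4, 6.3]
grip_width: 0.0602
```

Run:
```python
from h import *
p,d=snapshot("scene");q,_=snapshot("wrist")
cv2.imwrite("pics/s5.png",np.hstack([cv2.resize(p[150:330,190:430],(400,300)),cv2.resize(q,(400,300))])[:,:,::-1])
```

```text
(no output)
```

View pics/s5.png

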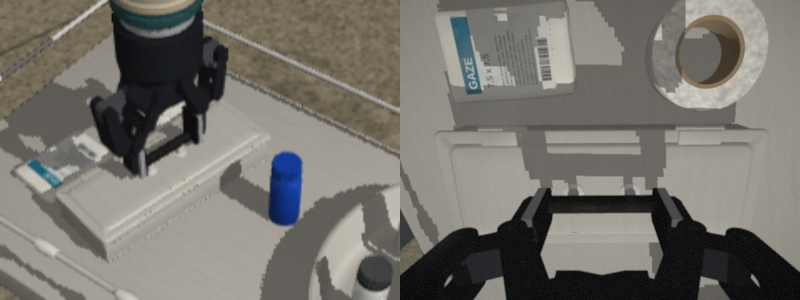

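The bar is held between the pads at its ends (scene crop around (175,145), wrist (600,203)). The 6 N upward force suggests the tips touch the lid, so I'll regrip 8 mm higher.

servo_tool --squeeze 50 --targets '[{"dx": 0,"dy": 0,"dz": 0,"roll": 0,"grip": 72},{"dx": 0,"dy": 0,"dz": 0,"roll": 0,"grip": 72},{"dx": -4,"dy": 0,"dz": 0,"roll": 0,"grip": 72},{"dx": -8,"dy": 0,"dz": 0,"roll": 0,"grip": 72},{"dx": -8,"dy": 0,"dz": 0,"roll": 0,"grip": 66},{"dx": -8,"dy": 0,"dz": 0,"roll": 0,"grip": 50},{"dx": -8,"dy": 0,"dz": 0,"roll": 0,"grip": 50},{"dx": -8,"dy": 0,"dz": 0,"roll": 0,"grip": 50},{"dx": -8,"dy": 0,"dz": 0,"roll": 0,"grip": 50}]'

```text
time: 15.95
position: [0.5272, 0.1687, 0.0596]
ee_rot: [0.496, 0.504, -0.496, 0.504]
ft_force: [-1.4, -0.7, 11.5]
grip_width: 0.0588
```

servo_tool --targets '[{"dx": -2.5,"dy": 0,"dz": -1,"roll": 0,"grip": 50},{"dx": -4.4,"dy": 0,"dz": -2,"roll": 0,"grip": 50},{"dx": -6,"dy": 0,"dz": -3,"roll": 0,"grip": 50},{"dx": -7.6,"dy": 0,"dz": -4.3,"roll": 0,"grip": 50},{"dx": -10.6,"dy": 0,"dz": -6.8,"roll": 0,"grip": 50},{"dx": -13.4,"dy": 0,"dz": -9.6,"roll": 0,"grip": 50},{"dx": -13.4,"dy": 0,"dz": -9.6,"roll": 0,"grip": 50},{"dx": -13.4,"dy": 0,"dz": -9.6,"roll": 0,"grip": 50}]'

```text
time: 16.75
position: [0.5269, 0.1782, 0.0719]
ee_rot: [0.496, 0.504, -0.496, 0.504]
ft_force: [2.6, -1.3, -3.2]
grip_width: 0.0576
```

Run:
```python
from h import *
p,d=snapshot("scene");q,_=snapshot("wrist")
P,u,v=pts("scene",d);x,y,z=P.T
for xs in((.43,.47),(.58,.615)):
    m=(x>xs[0])&(x<xs[1])&(y>.12)&(y<.215)&(z>.03)&(z<.12)
    k=np.polyfit(y[m],z[m],1);print(m.sum(),"angle",np.degrees(np.arctan(-k[0])).round(1),"resid",np.std(z[m]-np.polyval(k,y[m])).round(4))
cv2.imwrite("pics/s6.png",np.hstack([cv2.resize(p[150:330,190:430],(400,300)),cv2.resize(q,(400,300))])[:,:,::-1])
```

```text
911 angle 10.3 resid 0.014
580 angle 11.4 resid 0.0118
```

View pics/s6.png

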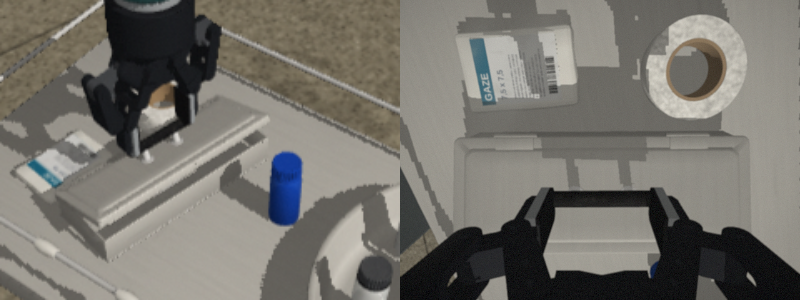

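The lid follows and is partly open, with the free edge raised. Before going on I'll measure the angle robustly.

```bash
cat > ang.py <<'E'
from h import *
def ang(n):
    p,d=snapshot(n);P,u,v=pts(n,d);x,y,z=P.T;best=None
    for xs in((.43,.475),(.578,.62)):
        m=(x>xs[0])&(x<xs[1])&(y>.12)&(y<.25)&(z>.02)&(z<.14);Y,Z=y[m],z[m]
        # lid top plane: offset from hinge (y=.2105,z=.031): 5mm above the hinge line
        a=np.radians(np.arange(0,70,.25));r=np.array([(abs((Z-.031)*np.cos(t)-(.2105-Y)*np.sin(t)-.0055)<.0012).sum() for t in a])
        print(n,xs,m.sum(),np.degrees(a[r.argmax()]),r.max())
    return p
E
python3 - <<'E'
from ang import *
ang("scene");ang("top");print(get_state()["position"],get_state()["grip_width"])
E
```

```text
scene (0.43, 0.475) 1259 17.0 588
scene (0.578, 0.62) 923 18.0 390
top (0.43, 0.475) 0 0.0 0
top (0.578, 0.62) 65 17.75 27
[0.52692323 0.17804259 0.0717674 ] 0.05740717535919888
```

Run:
```python
from h import *
q,d=snapshot("wrist");cv2.imwrite("pics/w7.png",cv2.resize(q[280:380,180:460,::-1],(800,286),interpolation=cv2.INTER_CUBIC))
print(get_state()["grip_width"],get_state()["ft_force"])
```

```text
0.05789769888570951 [ 3.37078051 -1.234428   -3.39009162]
```

View pics/w7.png

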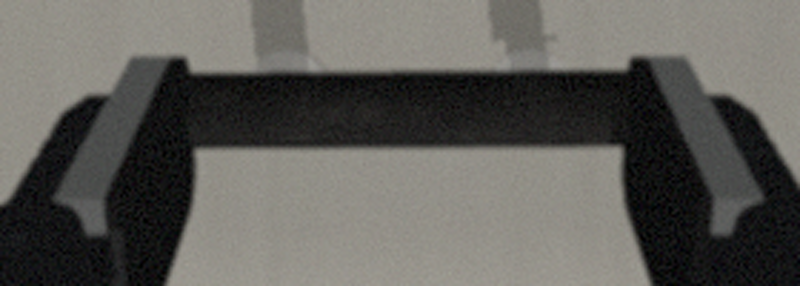

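I can't tell the pad depth on the bar, the grip width has shrunk, and the angle lags by about 2°. I'll lower the lid, open, and feel for the lid surface so the regrip depth is measured.

servo_tool --targets '[{"dx": 2.8,"dy": 0,"dz": 2.8,"roll": 0,"grip": 50},{"dx": 5.8,"dy": 0,"dz": 5.3,"roll": 0,"grip": 50},{"dx": 9,"dy": 0,"dz": 7.6,"roll": 0,"grip": 50},{"dx": 12.4,"dy": 0,"dz": 9.6,"roll": 0,"grip": 50},{"dx": 13.4,"dy": 0,"dz": 9.6,"roll": 0,"grip": 50},{"dx": 13.4,"dy": 0,"dz": 9.6,"roll": 0,"grip": 65},{"dx": 13.4,"dy": 0,"dz": 9.6,"roll": 0,"grip": 68},{"dx": 16,"dy": 0,"dz": 9.6,"roll": 0,"grip": 68},{"dx": 19,"dy": 0,"dz": 9.6,"roll": 0,"grip": 68},{"dx": 21.4,"dy": 0,"dz": 9.6,"roll": 0,"grip": 68},{"dx": 21.4,"dy": 0,"dz": 9.6,"roll": 0,"grip": 68}]'

```text
time: 18.1
position: [0.5263, 0.1684, 0.0497]
ee_rot: [0.495, 0.504, -0.496, 0.504]
ft_force: [-0.2, 0.0, -0.2]
grip_width: 0.0683
```

servo_tool --targets '[{"dx": 1,"dy": 0,"dz": 0,"roll": 0,"grip": 68},{"dx": 2,"dy": 0,"dz": 0,"roll": 0,"grip": 68},{"dx": 3,"dy": 0,"dz": 0,"roll": 0,"grip": 68},{"dx": 3,"dy": 0,"dz": 0,"roll": 0,"grip": 68}]'

```text
time: 18.5
position: [0.5268, 0.1685, 0.0473]
ee_rot: [0.496, 0.504, -0.496, 0.504]
ft_force: [-0.2, -0.1, -0.2]
grip_width: 0.0679
```

servo_tool --targets '[{"dx": 1,"dy": 0,"dz": 0,"roll": 0,"grip": 68},{"dx": 2,"dy": 0,"dz": 0,"roll": 0,"grip": 68},{"dx": 2,"dy": 0,"dz": 0,"roll": 0,"grip": 68}]'

```text
time: 18.8
position: [0.5267, 0.1685, 0.0452]
ee_rot: [0.496, 0.504, -0.496, 0.504]
ft_force: [-0.4, 0.0, 0.4]
grip_width: 0.0679
```

servo_tool --targets '[{"dx": 1,"dy": 0,"dz": 0,"roll": 0,"grip": 68},{"dx": 2,"dy": 0,"dz": 0,"roll": 0,"grip": 68},{"dx": 3,"dy": 0,"dz": 0,"roll": 0,"grip": 68},{"dx": 3,"dy": 0,"dz": 0,"roll": 0,"grip": 68}]'

```text
time: 19.2
position: [0.5267, 0.1685, 0.0422]
ee_rot: [0.496, 0.504, -0.496, 0.504]
ft_force: [0.9, -0.2, 0.2]
grip_width: 0.0679
```

servo_tool --targets '[{"dx": 1,"dy": 0,"dz": 0,"roll": 0,"grip": 68},{"dx": 2,"dy": 0,"dz": 0,"roll": 0,"grip": 68},{"dx": 2,"dy": 0,"dz": 0,"roll": 0,"grip": 68}]'

```text
time: 19.5
position: [0.5268, 0.1685, 0.0402]
ee_rot: [0.496, 0.504, -0.496, 0.504]
ft_force: [-0.8, 0.4, 0.4]
grip_width: 0.0679
```

servo_tool --targets '[{"dx": 1,"dy": 0,"dz": 0,"roll": 0,"grip": 68},{"dx": 2,"dy": 0,"dz": 0,"roll": 0,"grip": 68},{"dx": 2,"dy": 0,"dz": 0,"roll": 0,"grip": 68}]'

```text
time: 19.8
position: [0.5269, 0.1685, 0.04]
ee_rot: [0.496, 0.504, -0.496, 0.504]
ft_force: [-3.1, -1.1, 16.8]
grip_width: 0.068
```

servo_tool --targets '[{"dx": 1,"dy": 0,"dz": 0,"roll": 0,"grip": 68},{"dx": 2,"dy": 0,"dz": 0,"roll": 0,"grip": 68},{"dx": 2,"dy": 0,"dz": 0,"roll": 0,"grip": 68}]'

```text
time: 20.1
position: [0.5269, 0.1685, 0.0398]
ee_rot: [0.496, 0.503, -0.496, 0.505]
ft_force: [-6.2, -2.6, 32.9]
grip_width: 0.068
```

servo_tool --targets '[{"dx": -6,"dy": 0,"dz": 0,"roll": 0,"grip": 68},{"dx": -13,"dy": 0,"dz": 0,"roll": 0,"grip": 68},{"dx": -13,"dy": 0,"dz": 0,"roll": 0,"grip": 68},{"dx": -13,"dy": 0,"dz": 0,"roll": 0,"grip": 50},{"dx": -13,"dy": 0,"dz": 0,"roll": 0,"grip": 50},{"dx": -13,"dy": 0,"dz": 0,"roll": 0,"grip": 50},{"dx": -13,"dy": 0,"dz": 0,"roll": 0,"grip": 50}]'

```text
time: 20.8
position: [0.5272, 0.1686, 0.05]
ee_rot: [0.496, 0.504, -0.496, 0.504]
ft_force: [-1.2, -0.5, 11.2]
grip_width: 0.0604
```

servo_tool --targets '[{"dx": -2.5,"dy": 0,"dz": -1,"roll": 0,"grip": 50},{"dx": -4.4,"dy": 0,"dz": -2,"roll": 0,"grip": 50},{"dx": -6,"dy": 0,"dz": -3,"roll": 0,"grip": 50},{"dx": -7.6,"dy": 0,"dz": -4.3,"roll": 0,"grip": 50},{"dx": -10.6,"dy": 0,"dz": -6.8,"roll": 0,"grip": 50},{"dx": -13.4,"dy": 0,"dz": -9.6,"roll": 0,"grip": 50},{"dx": -13.4,"dy": 0,"dz": -9.6,"roll": 0,"grip": 50},{"dx": -13.4,"dy": 0,"dz": -9.6,"roll": 0,"grip": 50}]'

```text
time: 21.6
position: [0.5269, 0.1785, 0.0626]
ee_rot: [0.496, 0.504, -0.496, 0.504]
ft_force: [4.7, 1.1, -9.9]
grip_width: 0.0596
```

Run:
```python
from ang import *
ang("scene")
```

```text
scene (0.43, 0.475) 1328 16.5 588
scene (0.578, 0.62) 994 17.75 413
```

servo_tool --targets '[{"dx": -2.5,"dy": 0,"dz": -3,"roll": 0,"grip": 50},{"dx": -4.8,"dy": 0,"dz": -6.3,"roll": 0,"grip": 50},{"dx": -6.7,"dy": 0,"dz": -9.7,"roll": 0,"grip": 50},{"dx": -8.4,"dy": 0,"dz": -13.3,"roll": 0,"grip": 50},{"dx": -9.7,"dy": 0,"dz": -17,"roll": 0,"grip": 50},{"dx": -9.7,"dy": 0,"dz": -17,"roll": 0,"grip": 50},{"dx": -9.7,"dy": 0,"dz": -17,"roll": 0,"grip": 50},{"dx": -9.7,"dy": 0,"dz": -17,"roll": 0,"grip": 50}]'

```text
time: 22.45
position: [0.5266, 0.1933, 0.072]
ee_rot: [0.496, 0.503, -0.497, 0.504]
ft_force: [5.0, -2.4, -11.0]
grip_width: 0.0594
```

Run:
```python
from ang import *
p=ang("scene");ang("top");q,_=snapshot("wrist")
cv2.imwrite("pics/s8.png",np.hstack([cv2.resize(p[150:375,190:490],(400,300)),cv2.resize(q,(400,300))])[:,:,::-1])
```

```text
scene (0.43, 0.475) 852 34.0 337
scene (0.578, 0.62) 708 35.75 263
top (0.43, 0.475) 0 0.0 0
top (0.578, 0.62) 375 36.75 144
```

View pics/s8.png

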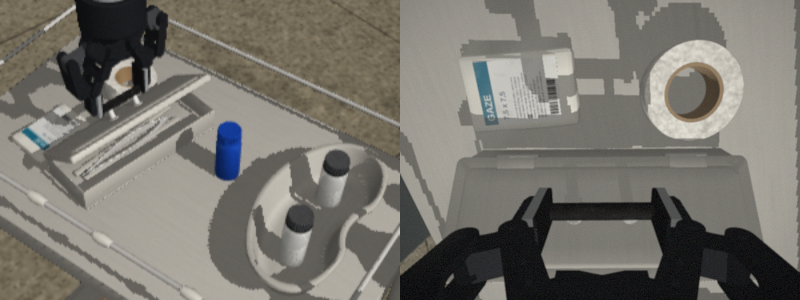

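Lid at about 35° and both vials stand in the dish. I'll continue by about 9°.

servo_tool --targets '[{"dx": -0.8,"dy": 0,"dz": -2,"roll": 0,"grip": 50},{"dx": -1.5,"dy": 0,"dz": -4,"roll": 0,"grip": 50},{"dx": -2,"dy": 0,"dz": -6,"roll": 0,"grip": 50},{"dx": -2.3,"dy": 0,"dz": -7.5,"roll": 0,"grip": 50},{"dx": -2.3,"dy": 0,"dz": -7.5,"roll": 0,"grip": 50},{"dx": -2.3,"dy": 0,"dz": -7.5,"roll": 0,"grip": 50},{"dx": -2.3,"dy": 0,"dz": -7.5,"roll": 0,"grip": 50}]'

```text
time: 23.3
position: [0.5265, 0.1995, 0.0742]
ee_rot: [0.495, 0.503, -0.498, 0.504]
ft_force: [6.5, -4.6, -9.2]
grip_width: 0.0595
```

Run:
```python
from ang import *
ang("scene");ang("top")
```

```text
scene (0.43, 0.475) 679 40.5 212
scene (0.578, 0.62) 626 42.25 178
top (0.43, 0.475) 0 0.0 0
top (0.578, 0.62) 494 43.5 230
```

The camera gives about 42°, but the tool's path suggests up to 50°. I'll fit the lid plane without assuming where the hinge is.

Run:
```python
from h import *
rng=np.random.default_rng(0)
for n in("scene","top","wrist"):
    p,d=snapshot(n);P,u,v=pts(n,d);x,y,z=P.T
    m=(x>.43)&(x<.62)&(y>.12)&(y<.25)&(z>.036)&(z<.12)&~((abs(x-.527)<.06)&((z>.05)))
    Q=P[m];best=(0,)
    for _ in range(1500):
        a,b,c=Q[rng.choice(len(Q),3)];k=np.cross(b-a,c-a);l=np.linalg.norm(k)
        if l<1e-4:continue
        k/=l;k*=np.sign(k[2]) or 1
        if abs(k[0])>.12:continue
        i=abs((Q-a)@k)<.0015
        if i.sum()>best[0]:best=(i.sum(),i)
    q=Q[best[1]];k=np.linalg.svd(q-q.mean(0),full_matrices=False)[2][2];k*=np.sign(k[2])
    print(n,len(Q),best[0],"angle",np.degrees(np.arccos(k[2])).round(1),k.round(2),q.min(0).round(3),q.max(0).round(3))
# vials
    if n!="wrist":
        for r in masks_of("vial_1",n):
            V,_,_=pts(n,d,r["mask"]);print(round(r["p"],2),np.median(V,0).round(3))
s=get_state();print(s["position"],s["grip_width"],s["ft_force"])
```

```text
scene 606 403 angle 41.3 [-0.01  0.66  0.75] [0.43  0.149 0.037] [0.619 0.211 0.09 ]
0.94 [0.582 0.061 0.049]
0.9 [ 0.551 -0.073  0.057]
0.66 [ 0.637 -0.046  0.057]
0.58 [ 0.607 -0.048  0.012]
top 420 290 angle 39.8 [0.02 0.64 0.77] [0.587 0.152 0.056] [0.62  0.194 0.092]
0.96 [ 0.644 -0.036  0.079]
0.9 [ 0.558 -0.061  0.077]
0.62 [0.587 0.07  0.075]
0.25 [0.611 0.165 0.082]
wrist 27993 25400 angle 44.1 [-0.02  0.7   0.72] [0.43  0.16  0.036] [0.62  0.215 0.088]
[0.52645675 0.19949482 0.07415905] 0.05959045642088782 [ 5.74458047 -3.68884702 -9.30295141]
```

All three cameras are in band (40 to 44°). I'll nudge up slightly, settle, and check for drift.

servo_tool --targets '[{"dx": -0.3,"dy": 0,"dz": -1,"roll": 0,"grip": 50},{"dx": -0.4,"dy": 0,"dz": -1.8,"roll": 0,"grip": 50},{"dx": -0.4,"dy": 0,"dz": -1.8,"roll": 0,"grip": 50},{"dx": -0.4,"dy": 0,"dz": -1.8,"roll": 0,"grip": 50},{"dx": -0.4,"dy": 0,"dz": -1.8,"roll": 0,"grip": 50},{"dx": -0.4,"dy": 0,"dz": -1.8,"roll": 0,"grip": 50},{"dx": -0.4,"dy": 0,"dz": -1.8,"roll": 0,"grip": 50},{"dx": -0.4,"dy": 0,"dz": -1.8,"roll": 0,"grip": 50},{"dx": -0.4,"dy": 0,"dz": -1.8,"roll": 0,"grip": 50},{"dx": -0.4,"dy": 0,"dz": -1.8,"roll": 0,"grip": 50}]'

```text
time: 24.65
position: [0.5264, 0.2014, 0.0746]
ee_rot: [0.496, 0.503, -0.498, 0.504]
ft_force: [5.7, -4.1, -8.7]
grip_width: 0.0595
```

Run:
```python
from ang import *
def w():
    p,d=snapshot("wrist");P,u,v=pts("wrist",d);x,y,z=P.T
    m=((x>.43)&(x<.465)|(x>.59)&(x<.62))&(y>.16)&(y<.205)&(z>.045)&(z<.09);Q=P[m]
    for _ in range(3):
        k=np.linalg.svd(Q-Q.mean(0),full_matrices=False)[2][2];k*=np.sign(k[2]);Q=Q[abs((Q-Q.mean(0))@k)<.0015]
    print("wrist",len(Q),np.degrees(np.arccos(k[2])).round(2))
w();ang("scene")
for i in range(8): snapshot("wrist")
w();ang("scene");s=get_state();print(s["time"],s["position"],s["grip_width"],s["ft_force"])
```

```text
wrist 10932 44.21
scene (0.43, 0.475) 636 42.0 180
scene (0.578, 0.62) 618 44.0 144
wrist 10928 44.1
scene (0.43, 0.475) 636 42.0 181
scene (0.578, 0.62) 634 44.0 147
25.25 [0.52641893 0.20149158 0.07461163] 0.05956304410184051 [  5.31687562  -4.23352654 -10.5678015 ]
```

The lid is steady at about 43–44°, so I'm handing in.

```bash
python3 -c "
from rig import *
print(hand_in())"
```

```text
the job is handed in; nothing more can be done
None
```

I handed the job in at about 25 s of the 59 s, with both vials in the dish and the gripper holding the lid at about 44°. No verdict was reported.

- **Vials:** I gripped each one from above with the lid shut and let go a few millimetres over the dish floor. The last pictures show both standing upright in the upright dish, well inside its limits.
- **Lid:** The tool cannot tilt, so I gripped the bar end to end, letting it pivot between the pads. The first regrip was too high on the bar, so I lowered the lid from about 17°. I then felt for the lid surface, at up to 33 N of fingertip force, and regripped deeper.
- **Last checks:** The lid read 44.1–44.2° from the wrist camera and 42–44° from the scene camera, with no drift over 0.5 s. The grip width was steady at 59.5 mm.
- **Disagreements:** Just before a last 2 mm nudge to the left, plane fits gave 39.8° (top), 41.3° (scene) and 44.1° (wrist). The tool's path suggested about 50° then, which I put down to the bar shifting in the grip. All of these are within the 37–53° band.
- **Tape and gauze:** The arm did not touch either, and the pictures show them where they were. I did not measure them again at the end.

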